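Brush out the baker's beakers and set them to drain

TASK

Brush out the two or three used beakers on the baking table with the long brush from the green crock, in the order white, blue, terracotta (passing over one that is not there) so that no garlic is carried into the milk: in each, push the brush down to the bottom, draw it up until its lower end is nearly at the rim, and push it down to the bottom again. Put the brush back in the crock, handle up, and stand all the beakers upright on the floor of whichever draining tray has no loaf tin in it. Leave the tin, the red ring cutter and the butter dish where they are; a beaker may get knocked aside while you work.

Things in the scene. Friction and masses are not known exactly. Their poses are not given: they have to be found in the camera images.
- cup_white: White straight-sided open stoneware beaker, outside diameter 66 mm, height 115 mm, wall 3 mm (inside diameter 60 mm), inner floor 8 mm above its underside, 0.3 kg. Origin: centre of its underside; z up its axis. May be absent (None). Starts upright on the table in front of the robot, in any order with the others; grip it across its outside from above.
- cup_blue: Blue straight-sided open stoneware beaker, outside diameter 66 mm, height 115 mm, wall 3 mm (inside diameter 60 mm), inner floor 8 mm above its underside, 0.3 kg. Origin: centre of its underside; z up its axis. May be absent (None). Starts upright on the table in front of the robot, in any order with the others; grip it across its outside from above.
- cup_terracotta: Terracotta straight-sided open stoneware beaker, outside diameter 66 mm, height 115 mm, wall 3 mm (inside diameter 60 mm), inner floor 8 mm above its underside, 0.3 kg. Origin: centre of its underside; z up its axis. May be absent (None). Starts upright on the table in front of the robot, in any order with the others; grip it across its outside from above.
- brush: Long bottle brush, 210 mm, 0.12 kg, standing handle-up in the green crock. Origin: centre of the flat lower end of its head; z points up to the handle. Stiff round head, diameter 42 mm, z 0 to 70 mm; rod, diameter 10 mm, z 70 to 120 mm; square wooden handle 22 x 22 mm, faces square to the brush's x and y axes, z 120 to 210 mm (grip at about z = 180 mm).
- brush_tip (a point): Centre of the flat lower end of the brush's bristle head (same point as the brush's origin).
- crock: Green glass crock that holds the brush, fixed to the table: outside diameter 72 mm, height 90 mm, wall 5 mm (inside diameter 62 mm), inner floor 8 mm up. Origin: centre of its underside on the table.
- tray_a: shallow aluminium draining tray, fixed, outside 310 mm (its x) by 130 mm (its y), rim 18 mm high, walls 5 mm, floor 5 mm thick, so the inside is 300 x 120 mm and beakers stand 5 mm above the table; room for three in a row along its x. Origin: centre of its underside on the table. The one on the robot's left.
- tray_b: shallow aluminium draining tray, fixed, outside 310 mm (its x) by 130 mm (its y), rim 18 mm high, walls 5 mm, floor 5 mm thick, so the inside is 300 x 120 mm and beakers stand 5 mm above the table; room for three in a row along its x. Origin: centre of its underside on the table. The one on the robot's right.
- tin_a: dark steel loaf tin, 250 x 100 mm (x, y), 65 mm high, 0.9 kg; when present it stands in the middle of tray_a and fills it. Exactly one of the two tins is present, the other is absent (None). Origin: centre of its underside. To be left alone.
- tin_b: dark steel loaf tin, 250 x 100 mm (x, y), 65 mm high, 0.9 kg; when present it stands in the middle of tray_b and fills it. Exactly one of the two tins is present, the other is absent (None). Origin: centre of its underside. To be left alone.
- cutter: To be left alone: red plastic ring cutter, diameter 68 mm, 28 mm high. Origin: centre of its underside.
- butter_dish: To be left alone: white butter dish, 75 x 120 mm, 45 mm high. Origin: centre of its underside.
Things that resemble listed ones, but are neither listed nor needed, are in the scene too. Leave any yellow look-alike of the cup_white alone. What is shaped like the brush but purple is not meant.

How it is judged (in metres and radians):
On the way, in this order (a step that is already met when the one before it is completed fails the run):
1. the brush is down at the bottom of the white beaker (tip within 30 mm of its underside) (z of brush_tip in the frame of cup_white between 0 and 0.03 m and horizontal distance between brush_tip and cup_white below 0.03 m), for 0.1 s.
2. the brush is drawn up inside the white beaker (tip 60 mm or more above its underside, not yet out) (z of brush_tip in the frame of cup_white between 0.06 and 0.118 m and horizontal distance between brush_tip and cup_white below 0.035 m).
3. the brush is down at the bottom of the white beaker again (all of step 1), for 0.1 s.
4. the brush is down at the bottom of the blue beaker (tip within 30 mm of its underside) (z of brush_tip in the frame of cup_blue between 0 and 0.03 m and horizontal distance between brush_tip and cup_blue below 0.03 m), for 0.1 s.
5. the brush is drawn up inside the blue beaker (tip 60 mm or more above its underside, not yet out) (z of brush_tip in the frame of cup_blue between 0.06 and 0.118 m and horizontal distance between brush_tip and cup_blue below 0.035 m).
6. the brush is down at the bottom of the blue beaker again (all of step 4), for 0.1 s.
7. the brush is down at the bottom of the terracotta beaker (tip within 30 mm of its underside) (z of brush_tip in the frame of cup_terracotta between 0 and 0.03 m and horizontal distance between brush_tip and cup_terracotta below 0.03 m), for 0.1 s.
8. the brush is drawn up inside the terracotta beaker (tip 60 mm or more above its underside, not yet out) (z of brush_tip in the frame of cup_terracotta between 0.06 and 0.118 m and horizontal distance between brush_tip and cup_terracotta below 0.035 m).
9. the brush is down at the bottom of the terracotta beaker again (all of step 7), for 0.1 s.
At the end, for the whole second after the job is handed in: Each beaker present stands upright (0.12 rad), still, on a tray floor, centre within 125 mm along and 34 mm across of the tray centre, not in a tin; the brush stands still, head down in the crock (tip within 25 mm of its axis, below 25 mm, tilt under 0.35 rad) (((x of cup_white in the frame of tray_a between -0.125 and 0.125 m and y of cup_white in the frame of tray_a between -0.034 and 0.034 m) or (x of cup_white in the frame of tray_b between -0.125 and 0.125 m and y of cup_white in the frame of tray_b between -0.034 and 0.034 m)) and height (world z) of each of cup_white, cup_blue, cup_terracotta below 0.012 m and angle between each of cup_white, cup_blue, cup_terracotta's own z axis and vertical below 0.12 rad and linear speed of each of cup_white, cup_blue, cup_terracotta, brush below 0.03 m/s and horizontal distance between each of cup_white, cup_blue, cup_terracotta and tin_a above 0.06 m and horizontal distance between each of cup_white, cup_blue, cup_terracotta and tin_b above 0.06 m and ((x of cup_blue in the frame of tray_a between -0.125 and 0.125 m and y of cup_blue in the frame of tray_a between -0.034 and 0.034 m) or (x of cup_blue in the frame of tray_b between -0.125 and 0.125 m and y of cup_blue in the frame of tray_b between -0.034 and 0.034 m)) and ((x of cup_terracotta in the frame of tray_a between -0.125 and 0.125 m and y of cup_terracotta in the frame of tray_a between -0.034 and 0.034 m) or (x of cup_terracotta in the frame of tray_b between -0.125 and 0.125 m and y of cup_terracotta in the frame of tray_b between -0.034 and 0.034 m)) and horizontal distance between brush_tip and crock below 0.025 m and height (world z) of brush below 0.025 m and angle between brush's own z axis and vertical below 0.35 rad); the robot touches nothing.
It fails at once if the loaf tin was moved by more than 30 mm (distance of any of tin_a, tin_b from where it was at the start of the episode above 0.03 m).
It fails at once if the cutter or the butter dish was moved by more than 30 mm (distance of any of cutter, butter_dish from where it was at the start of the episode above 0.03 m).
Of cup_white, cup_blue, cup_terracotta only 2 to 3 are there at a start; the rules pass over those that are not, and their reading is None.
Of tin_a, tin_b only 1 to 1 are there at a start; the rules pass over those that are not, and their reading is None.
At some moment in a run one of cup_white, cup_blue, cup_terracotta may be knocked a few centimetres aside while the robot is not near it.
It also fails if it takes over 210 s, if anything falls off the work surface, if the arm or the gripper's body presses on something with over 40 N, if the wrist force passes 120 N, or if a joint passes its speed limit or range.

ROBOT

A 7-joint arm with a two-finger parallel gripper is mounted at the origin on the work surface. World frame = base frame: x ahead of the robot, y to its left, z up, the work surface at z = 0. Lengths are in mm, angles in rad, forces in N, time in s.
With the tool pointing down it reaches from about 350 to 900 mm from the base axis. Payload 19.9 kg.
Tool frame: the origin (TCP) lies midway between the tips of the shut fingers; the grasp point (between the pads) lies 19 mm behind it; z points along the fingers, y is the line along which they close (so a half turn about z gives the same grasp; the last joint's range is limited). The gripper opens to 94 mm and grips with 3 to 60 N. Pads are 16 mm wide; open, the fingers measure 119 mm over their backs; the gripper's body (75 mm by 177 mm) begins 78 mm behind the grasp point.
Start: joints at [-1.29, 0.417, -0.01, 1.614, 0.005, 1.111, -0.053], TCP at [198.254, 592.698, 177.225] pointing down, gripper open.
Joint ranges: [-2.81, 2.81], [-0.39, 2.02], [-1.27, 1.25], [0.06, 2.57], [-1.19, 4.33], [0.19, 2], [-2.82, 2.82]. Speed limits (rad/s): [1.89, 1.89, 2.39, 2.39, 3.01, 3.01, 3.01].

INTERFACE

Orientations are given as a unit quaternion [w, x, y, z].
In Python, from station import env gives the robot as it stands.
- The arm moves only by the tool send_rows, never from a script. Its argument "moves" is a list of rows, each a list of 4 numbers: the shift along the world's x, y, z normalised to -1 to 1, where 1 is 50 cm, then the turn about the world's z normalised to -1 to 1, where 1 is 60 degrees. In form: [[tx, ty, tz, twist], ...]. A call has 1 to 12 rows; each row is the pose to reach, as a shift and turn from the pose commanded when the call began; what a row does not reach only later rows make up. A row lasts 1/10 s, in which the tool goes at most 50 mm and 8.59 degrees, less where a joint would pass 70% of its speed; a pose out of reach is approached as far as the arm can. A call with a number of a shift or a turn outside -1 to 1 is refused whole. A call with a gripper value outside its range is refused whole. "gripper" is the opening, from -1 (shut) to 1 (fully open), set as the call begins (left out, the last holds). The fingers move at their own pace and stop on an object; the grip force is fixed at half the most. Time passes only in rows, so rows that repeat a pose let the fingers close. It gives the time, the measured TCP pose, the force, the opening and the grip force at its end, in the units of the state.
- env.state(): the state, without advancing time (a new reading comes with each control period).
- env.snapshot(name): name is "side" or "top"; returns a dict with "color" (420x560x3 uint8, red, green, blue), "mtx" (3x3 intrinsics, pixels), "distortion" ([k1, k2, p1, p2, k3] as OpenCV has them; the pictures are not rectified), "R" (3x3) and "t" (3): a world point X has camera coordinates R X + t. Camera axes: x right, y down, z forward; pixel columns grow to the right and rows downward; lengths in mm; the calibration is good to about 2 mm. A picture is of the moment at which its call begins. There is no depth.
- env.hand_in(): hands the job in; it is judged then, once.
Trained networks look in a picture, given as the dict that the camera call returned (one of the last four; its "shot" number tells which), for a name from the list of things; names that differ only in an ending like _2 or _b are one class to them, and where a whole thing is asked for, a point or a joint stands for the part that bears it (a point fixed in the world has none). Each returns a list of dicts, best first, with "conf" (0 to 1); they miss things now and then, are a little off and sometimes report something else, mostly with a low value. They report only what shows in the picture. A call takes as long as a camera call. They do not tell look-alikes from the thing itself.
- env.silhouettes(picture, thing): "region" (420x560 bool, what is visible of it) and "bbox" ([left, top, right, bottom] in pixels, round what is visible of it).
- env.pinpoint(picture, thing): "centre" ([column, row] in pixels: a listed point, or the origin of a listed thing).
The state is a dict: "t": time; "q": joint angles; "qvel": joint speeds; "joint_efforts": joint torques, N m; "tool_pos": TCP position; "ee_rot": TCP orientation; "ft_force": force on the tool from outside, world axes, zero at the start; "ft_torque": the same for the moment, N m; "width": finger opening in mm; "finger_force": force on a finger pad.
Only numpy, scipy, OpenCV 4.12 (cv2) and the standard library are available. Lean on these libraries where they do the work, as an engineer would, in place of code of your own. Each camera call takes 0.05 s, during which the arm holds its last target. There are 200 camera calls.

## Working session

There is one attempt and no reset: what is moved stays moved. The work goes in short steps, Python scripts to look and compute and a tool call to move; the robot and the scene stay as the last step left them, time stands still between calls to the robot, and variables do not carry over. Pictures are saved under pics/ and viewed, at most 14 in all, crops included, and the job is handed in when it is done.

Besides the shell and the picture viewer there is one more tool, called after ">>>" as name([rows], argument=value, ...), one row to a line, values as JSON. send_rows: Moves the arm, as the interface text tells. Its arguments: {"type":"object","properties":{"moves":{"type":"array","items":{"type":"array","items":{"type":"number","minimum":-1,"maximum":1}}},"gripper":{"type":"number"}},"required":["moves"]}

```bash
ls; mkdir -p pics
cat > h.py <<'E'
import numpy as np, cv2
from station import env
def px2w(p,uv,z):
    u=cv2.undistortPoints(np.array([[uv]],float),np.array(p["mtx"]),np.array(p["distortion"]))[0,0]
    R=np.array(p["R"]);t=np.array(p["t"]).ravel()
    d=R.T@np.array([u[0],u[1],1]);c=-R.T@t
    return c+d*(z-c[2])/d[2]
def w2px(p,X):
    return cv2.projectPoints(np.array([X],float),cv2.Rodrigues(np.array(p["R"]))[0],np.array(p["t"],float).ravel(),np.array(p["mtx"]),np.array(p["distortion"]))[0].ravel()
def tri(ps,uvs):
    A=[];b=[]
    for p,uv in zip(ps,uvs):
        a=px2w(p,uv,0);c=px2w(p,uv,300);d=(c-a)/np.linalg.norm(c-a)
        P=np.eye(3)-np.outer(d,d);A.append(P);b.append(P@a)
    A=np.vstack(A);b=np.hstack(b);x=np.linalg.lstsq(A,b,rcond=None)[0]
    return x,np.linalg.norm(A@x-b)
def save(p,n): cv2.imwrite(f"pics/{n}.png",p["color"][:,:,::-1])
E
python3 - <<'E'
from h import *
s=env.state();print({k:np.round(v,3).tolist() for k,v in s.items()})
P={n:env.snapshot(n) for n in("top","side")}
for n,p in P.items():
    save(p,n+"0");print(n,"cam at",(-np.array(p["R"]).T@np.array(p["t"]).ravel()).round())
    for th in["cup_white","cup_blue","cup_terracotta","brush","brush_tip","crock","tray_a","tray_b","tin_a","tin_b","cutter","butter_dish"]:
        print(n,th,[(np.round(d["centre"]).tolist(),round(d["conf"],2),px2w(p,d["centre"],0).round()[:2].tolist()) for d in env.pinpoint(p,th)])
E
```

```text
pics
{'t': 0.0, 'q': [-1.289, 0.418, -0.01, 1.614, 0.005, 1.111, -0.053], 'qvel': [-0.001, -0.001, -0.0, -0.001, 0.001, 0.002, -0.002], 'joint_efforts': [0.0, -85.124, 0.639, -42.601, -0.049, 0.018, 0.0], 'tool_pos': [198.173, 592.338, 176.642], 'ee_rot': [-0.0, 0.161, 0.987, -0.001], 'ft_force': [-0.065, 0.121, -0.137], 'ft_torque': [-0.004, -0.002, -0.027], 'finger_force': 0.0, 'width': 93.683}
top cam at [ 413.    8. 1105.]
top cup_white [([290.0, 217.0], 0.82, [517.0, -8.0]), ([310.0, 278.0], 0.78, [366.0, -59.0]), ([256.0, 258.0], 0.6, [413.0, 74.0])]
top cup_blue [([267.0, 159.0], 0.63, [665.0, 53.0]), ([343.0, 219.0], 0.16, [516.0, -141.0])]
top cup_terracotta [([343.0, 217.0], 0.8, [521.0, -142.0])]
top brush [([314.0, 146.0], 0.98, [702.0, -68.0]), ([269.0, 159.0], 0.66, [666.0, 48.0])]
top brush_tip [([315.0, 145.0], 0.83, [705.0, -70.0]), ([266.0, 162.0], 0.79, [658.0, 55.0])]
top crock [([270.0, 158.0], 0.85, [669.0, 46.0])]
top tray_a [([412.0, 225.0], 0.91, [502.0, -316.0])]
top tray_b [([412.0, 225.0], 0.91, [502.0, -316.0])]
top tin_a [([166.0, 211.0], 0.78, [529.0, 3
[... 435 characters left out ...]
29.0, -140.0]), ([330.0, 192.0], 0.69, [668.0, 61.0])]
side brush [([359.0, 221.0], 0.65, [708.0, -53.0]), ([331.0, 191.0], 0.63, [672.0, 63.0])]
side brush_tip [([360.0, 224.0], 0.87, [707.0, -61.0]), ([309.0, 330.0], 0.58, [503.0, -312.0]), ([301.0, 168.0], 0.31, [616.0, 171.0])]
side crock []
side tray_a [([264.0, 142.0], 0.79, [540.0, 306.0]), ([307.0, 334.0], 0.77, [497.0, -320.0])]
side tray_b [([264.0, 142.0], 0.79, [540.0, 306.0]), ([307.0, 334.0], 0.77, [497.0, -320.0])]
side tin_a [([260.0, 141.0], 0.64, [528.0, 310.0])]
side tin_b [([260.0, 141.0], 0.64, [528.0, 310.0])]
side cutter [([303.0, 168.0], 0.68, [622.0, 167.0])]
side butter_dish [([352.0, 262.0], 0.68, [648.0, -167.0])]
```

View pics/top0.png

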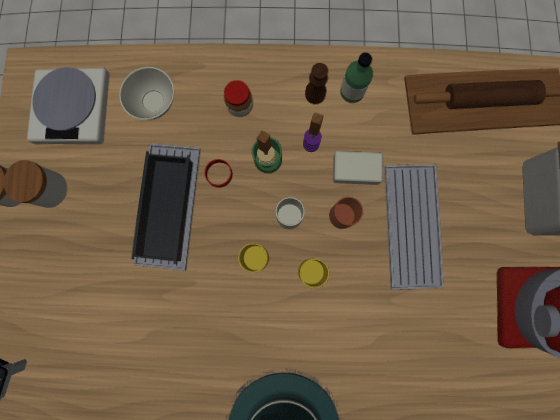

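View pics/side0.png

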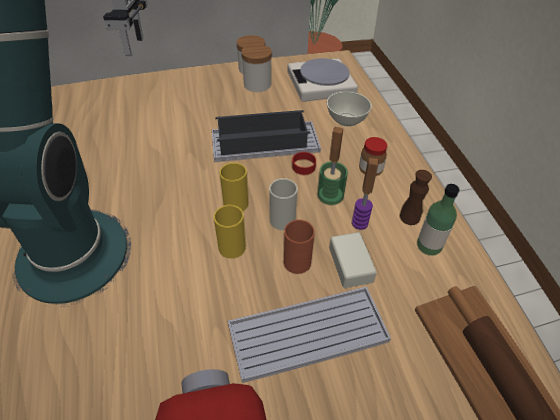

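Top view: white beaker at (290,212), terracotta at (345,213), no blue. The yellow look-alikes are at (254,258) and (313,273). The crock with the brush is at (267,155), with a purple decoy at (313,135). The left tray (166,208) holds the tin, so the free one is tray_b at (414,225). The side view agrees. Next I'll fit precise poses.

```bash
cat >> h.py <<'E'
from scipy.optimize import minimize
def ring(c,r,z,n=40):
    a=np.linspace(0,2*np.pi,n,endpoint=False)
    return np.c_[c[0]+r*np.cos(a),c[1]+r*np.sin(a),np.full(n,z)]
def proj(p,X):
    return cv2.projectPoints(np.array(X,float),cv2.Rodrigues(np.array(p["R"]))[0],np.array(p["t"],float).ravel(),np.array(p["mtx"]),np.array(p["distortion"]))[0].reshape(-1,2)
def hullmask(p,X,S=4):
    m=np.zeros((420,560),np.uint8)
    h=cv2.convexHull(proj(p,X).astype(np.float32))
    m=np.zeros((420*S,560*S),np.uint8);cv2.fillConvexPoly(m,np.round((h+.5)*S).astype(np.int32),1)
    return cv2.resize(m.astype(np.float32),(560,420),interpolation=cv2.INTER_AREA)
def fitcup(ps,ms,x0,r=33,h=115,z0=0):
    f=lambda v:sum(np.abs(hullmask(p,np.vstack([ring(v,r,z0),ring(v,r,z0+h)]))-m).sum()/m.sum() for p,m in zip(ps,ms))
    o=minimize(f,x0,method="Nelder-Mead",options=dict(initial_simplex=[x0,[x0[0]+12,x0[1]],[x0[0],x0[1]+12]],xatol=.2))
    return o.x,o.fun
def sil(p,th,near):
    best=[d for d in env.silhouettes(p,th)]
    best=[(np.hypot(*(np.mean(np.argwhere(d["region"]),0)[::-1]-near)),d) for d in best if d["region"].any()]
    best=[b for b in best if b[0]<25]
    return min(best,key=lambda b:b[0])[1]["region"].astype(np.float32) if best else None
def cups(names,ps):
    for n,x0 in names.items():
        M=[(p,sil(p,n,proj(p,[[x0[0],x0[1],57]])[0])) for p in ps]
        M=[m for m in M if m[1] is not None]
        if M: print(n,len(M),*[np.round(v,2) for v in fitcup([m[0] for m in M],[m[1] for m in M],x0)])
E
python3 - <<'E'
from h import *
ps=[env.snapshot("top"),env.snapshot("side")]
cups({"cup_white":[514,-6],"cup_terracotta":[524,-141]},ps)
for n,x0,h in(("crock",[668,52],90),):
    for p in ps:
        m=sil(p,n,proj(p,[[x0[0],x0[1],45]])[0])
        if m is not None: print("crock",fitcup([p],[m],x0,36,h))
out=[]
for p,c in zip(ps,[(235,110),(300,110)]):
    im=p["color"][:,:,::-1].copy();x,y=c
    im=cv2.resize(im[y:y+75,x:x+75],None,fx=7,fy=7,interpolation=cv2.INTER_CUBIC)
    im=cv2.resize(im,(400,400))
    for X in (ring((668,52),36,90),ring((668,52),36,0)):
        q=(proj(p,X)-c+.5)*400/75;cv2.polylines(im,[q.astype(np.int32)],True,(0,255,255),1)
    for d in env.silhouettes(p,"brush"):
        r=cv2.resize(d["region"].astype(np.uint8)[y:y+75,x:x+75],(400,400),interpolation=0)
        cv2.drawContours(im,cv2.findContours(r,0,2)[0],-1,(255,0,255),1)
    out.append(im)
cv2.imwrite("pics/br.png",np.hstack(out))
m=sil(ps[0],"tray_b",(414,225));r=cv2.minAreaRect(np.argwhere(m)[:,::-1].astype(np.float32));print(r,[px2w(ps[0],q,10).round(1)[:2] for q in cv2.boxPoints(r)])
E
```

```text
cup_white 2 [520.35  -5.2 ] 0.26
cup_terracotta 1 [ 523.79 -137.55] 0.03
crock (array([663.82145727,  51.7342736 ]), np.float64(0.8841986060142517))
crock (array([663.01224136,  49.86293602]), np.float64(0.19166666269302368))Traceback (most recent call last):
  File "<stdin>", line 20, in <module>
cv2.error: OpenCV(4.12.0) /io/opencv/modules/imgproc/src/convhull.cpp:143: error: (-215:Assertion failed) total >= 0 && (depth == CV_32F || depth == CV_32S) in function 'convexHull'
```

View pics/br.png

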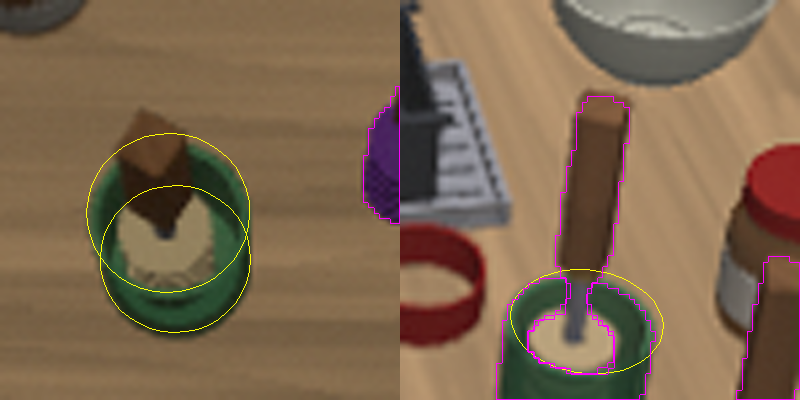

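Run:
```python
from h import *
ps=[env.snapshot("top"),env.snapshot("side")]
k=75/400
T=lambda x,y:(235+x*k-.5,110+y*k-.5); S=lambda x,y:(300+(x-400)*k-.5,110+y*k-.5)
print("handle top",tri(ps,[T(153,143),S(604,107)]))
print("head top",tri(ps,[T(165,240),S(571,340)]), px2w(ps[0],T(165,240),78),px2w(ps[1],S(571,340),78))
h=tri(ps,[T(153,143),S(604,107)])[0]
c=np.array([px2w(ps[0],T(*q),h[2])[:2] for q in((143,110),(188,127),(165,175),(118,150))]);print(c.round(1))
for a,b in((0,1),(1,2),(2,3),(3,0)):
    d=c[b]-c[a];print(np.hypot(*d).round(1),np.degrees(np.arctan2(d[1],d[0])).round(1))
for p in ps:
    m=sil(p,"cup_white",proj(p,[[517,-6,57]])[0])
    if m is not None: print("white",m.sum(),fitcup([p],[m],[517,-6]))
    m=sil(p,"cup_terracotta",proj(p,[[522,-139,57]])[0])
    if m is not None: print("terra",m.sum(),fitcup([p],[m],[522,-139]))
m=max(env.silhouettes(ps[0],"tray_b"),key=lambda d:np.argwhere(d["region"])[:,1].mean())["region"]
r=cv2.minAreaRect(np.argwhere(m)[:,::-1].astype(np.int32));print(r,[px2w(ps[0],q,10).round(1)[:2] for q in cv2.boxPoints(r)])
```

```text
handle top (array([663.51626993,  53.12568735, 216.48747054]), np.float64(0.33343463824173514))
head top (array([660.17015122,  53.49697129,  77.2617734 ]), np.float64(2.181095872457003)) [658.43369558  53.72634901  78.        ] [661.48287199  52.82615405  78.        ]
[[676.9  57.3]
 [670.4  39.7]
 [651.1  48.1]
 [660.7  66.6]]
18.8 -110.4
21.1 156.3
20.8 62.3
18.7 -29.9
white 736.0 (array([520.50700545,  -5.1815114 ]), np.float64(0.04806385934352875))
terra 818.0 (array([ 523.30932441, -137.10797654]), np.float64(0.0413355752825737))
white 1281.0 (array([519.39782333,  -2.82441902]), np.float64(0.0973360687494278))
terra 1482.0 (array([ 522.60066605, -137.07886314]), np.float64(0.025261471047997475))
((168.01885986328125, 205.81210327148438), (52.2114372253418, 123.91104888916016), 7.062602519989014) [array([392. , 377.7]), array([706.3, 355.4]), array([690.6, 220.1]), array([379.6, 246.2])]
```

>>> send_rows([
  [0,0,0.1,0],
  [0,0,0.22,0],
  [0,0,0.22,0],
  [0.46,-0.54,0.22,-0.117],
  [0.46,-0.54,0.22,-0.117],
  [0.46,-0.54,0.22,-0.117],
  [0.46,-0.54,0.22,-0.117],
  [0.46,-0.54,0.22,-0.117],
  [0.46,-0.54,0.22,-0.117],
  [0.46,-0.54,0.22,-0.117],
  [0.46,-0.54,0.22,-0.117],
  [0.46,-0.54,0.22,-0.117],
], gripper=1)

```text
t: 3.4
tool_pos: [429.0, 321.6, 287.2]
ee_rot: [0.0, 0.222, 0.975, -0.0]
ft_force: [-0.9, 0.2, -1.3]
width: 93.8
finger_force: 0.0
```

>>> send_rows([
  [0.467,-0.537,0,0],
  [0.467,-0.537,0,0],
  [0.467,-0.537,0,0],
  [0.467,-0.537,0,0],
  [0.467,-0.537,0,0],
  [0.467,-0.537,0,0],
  [0.467,-0.537,0,0],
  [0.467,-0.537,0,0],
  [0.467,-0.537,0,0],
  [0.467,-0.537,0,0],
  [0.467,-0.537,0,0],
])

```text
t: 4.5
tool_pos: [661.2, 56.5, 287.4]
ee_rot: [-0.0, 0.219, 0.976, 0.0]
ft_force: [-0.0, 0.3, -0.2]
width: 93.9
finger_force: 0.0
```

>>> send_rows([
  [0.003,-0.007,-0.08,0],
  [0.003,-0.007,-0.16,0],
  [0.003,-0.007,-0.2,0],
  [0.003,-0.007,-0.236,0],
  [0.003,-0.007,-0.236,0],
  [0.003,-0.007,-0.236,0],
])

```text
t: 5.1
tool_pos: [663.2, 51.7, 170.1]
ee_rot: [0.0, 0.22, 0.975, 0.0]
ft_force: [0.2, -0.1, 0.9]
width: 93.8
finger_force: 0.0
```

>>> send_rows([
  [0,0,0,0],
  [0,0,0,0],
  [0,0,0,0],
  [0,0,0,0],
  [0,0,0,0],
  [0,0,0,0],
  [0,0,0,0],
  [0,0,0,0],
  [0,0,0,0],
  [0,0,0,0],
], gripper=-1)

```text
t: 6.1
tool_pos: [663.2, 50.7, 169.1]
ee_rot: [-0.0, 0.221, 0.975, -0.0]
ft_force: [-0.4, 0.4, -0.9]
width: 22.4
finger_force: 28.6
```

>>> send_rows([
  [0,0,0.06,0],
  [0,0,0.12,0],
  [0,0,0.2,0],
  [0,0,0.28,0],
  [0,0,0.36,0],
  [0,0,0.36,0],
  [0,0,0.36,0],
])

```text
t: 6.8
tool_pos: [663.4, 50.6, 349.4]
ee_rot: [0.0, 0.221, 0.975, 0.0]
ft_force: [-0.1, -0.1, -1.6]
width: 22.4
finger_force: 28.6
```

Run:
```python
from h import *
p=env.snapshot("top");q=env.snapshot("side");save(p,"t1");save(q,"s1")
for n in("brush","brush_tip"):
  for c in(p,q): print(n,[(np.round(d["centre"],1).tolist(),round(d["conf"],2)) for d in env.pinpoint(c,n)])
cv2.imwrite("pics/b1.png",np.hstack([cv2.resize(p["color"][90:240,190:390,::-1],(400,300)),cv2.resize(q["color"][20:240,240:440,::-1],(400,440))[:300]]))
print(proj(p,[[662,54,185]]),proj(q,[[662,54,185]]))
cups({"cup_white":[520,-5],"cup_terracotta":[523,-137]},[p,q])
```

```text
brush [([310.0, 146.5], 0.77)]
brush [([360.2, 222.2], 0.71), ([336.6, 139.2], 0.57)]
brush_tip [([312.0, 147.8], 0.87)]
brush_tip [([337.2, 141.5], 0.85), ([359.1, 222.4], 0.58)]
[[263.38931966 141.14737461]] [[335.78370911 139.98460988]]
cup_white 2 [519.42  -7.41] 2.83
cup_terracotta 2 [ 523.41 -136.73] 0.09
```

View pics/b1.png

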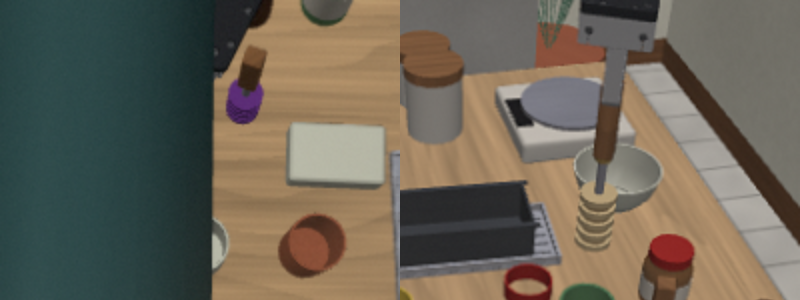

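Brush held, hanging vertical; side tip at about (337,141). Moving above the white beaker and checking.

>>> send_rows([
  [-0.287,-0.111,0,0],
  [-0.287,-0.111,0,0],
  [-0.287,-0.111,0,0],
  [-0.287,-0.111,0,0],
  [-0.287,-0.111,0,0],
  [-0.287,-0.111,0,0],
  [-0.287,-0.111,0,0],
])

```text
t: 8.0
tool_pos: [520.5, -4.3, 348.9]
ee_rot: [-0.0, 0.22, 0.975, -0.0]
ft_force: [0.4, -0.1, -2.0]
width: 21.3
finger_force: 30.0
```

Run:
```python
from h import *
s=env.state();print(s["tool_pos"])
q=env.snapshot("side");x,y,z=s["tool_pos"];tz=z-161
for c in[q]: print([(np.round(d["centre"],1).tolist(),round(d["conf"],2),px2w(q,d["centre"],tz).round(1)) for d in env.pinpoint(c,"brush_tip")])
im=q["color"][:,:,::-1].copy()
for X in(ring((520.2,-4.5),33,115),ring((520.2,-4.5),33,0),ring((x,y),21,tz)): cv2.polylines(im,[proj(q,X).round().astype(np.int32)],True,(0,255,255),1)
cv2.imwrite("pics/b2.png",cv2.resize(im[80:280,200:380],(540,600)))
p=env.snapshot("top");cups({"cup_white":[520,-5],"cup_terracotta":[523,-137]},[q])
```

```text
[520.54144852  -4.270071   348.86181332]
[([360.6, 222.3], 0.85, array([ 628.8, -202.2,  187.9])), ([282.8, 164.2], 0.84, array([519.1,  -4.7, 187.9]))]
cup_white 1 [518.31  -3.  ] 0.15
cup_terracotta 1 [ 522.05 -138.85] 0.06
```

View pics/b2.png

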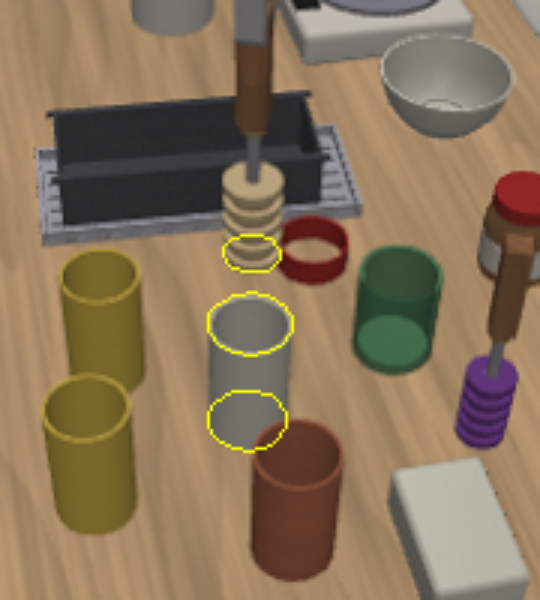

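Overlay confirms alignment over the white beaker. Brushing.

>>> send_rows([
  [0,0,-0.08,0],
  [0,0,-0.14,0],
  [0,0,-0.2,0],
  [0,0,-0.26,0],
  [0,0,-0.31,0],
  [0,0,-0.345,0],
  [0,0,-0.345,0],
  [0,0,-0.345,0],
  [0,0,-0.345,0],
  [0,0,-0.345,0],
])

```text
t: 9.25
tool_pos: [520.3, -4.8, 177.7]
ee_rot: [0.001, 0.221, 0.975, 0.0]
ft_force: [-0.9, -0.8, -1.5]
width: 21.5
finger_force: 30.0
```

>>> send_rows([
  [0,0,0.06,0],
  [0,0,0.12,0],
  [0,0,0.155,0],
  [0,0,0.155,0],
  [0,0,0.155,0],
  [0,0,0.1,0],
  [0,0,0.04,0],
  [0,0,0,0],
  [0,0,0,0],
  [0,0,0,0],
  [0,0,0,0],
  [0,0,0,0],
])

```text
t: 10.45
tool_pos: [520.3, -4.8, 177.6]
ee_rot: [0.001, 0.221, 0.975, 0.0]
ft_force: [-0.4, -0.2, -2.5]
width: 21.7
finger_force: 30.0
```

Run:
```python
from h import *
q=env.snapshot("side")
cups({"cup_white":[520,-5],"cup_terracotta":[523,-137]},[q])
cv2.imwrite("pics/b3.png",cv2.resize(q["color"][80:280,200:380,::-1],(540,600)))
```

```text
cup_white 1 [519.73  -2.47] 0.3
cup_terracotta 1 [ 522.55 -136.14] 0.03
```

View pics/b3.png

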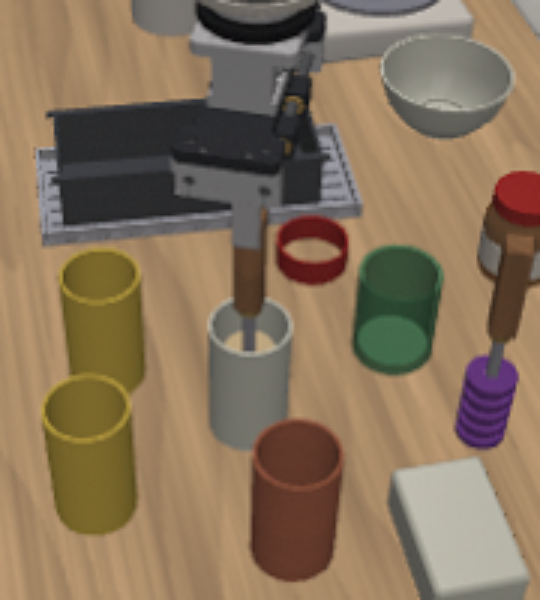

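The brush is deep inside the white beaker and nothing has been disturbed. On to terracotta.

>>> send_rows([
  [0,0,0.08,0],
  [0,0,0.16,0],
  [0,0,0.24,0],
  [0,0,0.32,0],
  [0,0,0.345,0],
  [0,0,0.345,0],
  [0.005,-0.265,0.345,0],
  [0.005,-0.265,0.345,0],
  [0.005,-0.265,0.345,0],
  [0.005,-0.265,0.345,0],
  [0.005,-0.265,0.345,0],
  [0.005,-0.265,0.345,0],
])

```text
t: 11.8
tool_pos: [522.1, -136.2, 348.1]
ee_rot: [-0.001, 0.22, 0.975, -0.0]
ft_force: [-0.6, 0.8, -1.5]
width: 22.0
finger_force: 30.0
```

Run:
```python
from h import *
s=env.state();print(s["tool_pos"],s["width"])
q=env.snapshot("side");x,y,z=s["tool_pos"];tz=z-161
print([(np.round(d["centre"],1).tolist(),round(d["conf"],2),px2w(q,d["centre"],tz).round(1)) for d in env.pinpoint(q,"brush_tip")])
cups({"cup_white":[520,-5],"cup_terracotta":[523,-137]},[q,env.snapshot("top")]);cups({"cup_terracotta":[523,-137]},[q])
```

```text
[ 522.09371821 -136.19517414  348.14848363] 22.008099173331317
[([359.2, 222.6], 0.67, array([ 626.2, -201.8,  187.1])), ([300.5, 207.7], 0.64, array([ 523.7, -138. ,  187.1])), ([266.2, 140.4], 0.33, array([500.7,  85. , 187.1]))]
cup_white 2 [519.63  -5.01] 0.39
cup_terracotta 2 [ 523.52 -135.37] 0.73
cup_terracotta 1 [ 523.11 -136.84] 0.04
```

>>> send_rows([
  [0,0,-0.08,0],
  [0,0,-0.14,0],
  [0,0,-0.2,0],
  [0,0,-0.26,0],
  [0,0,-0.31,0],
  [0,0,-0.345,0],
  [0,0,-0.345,0],
  [0,0,-0.345,0],
  [0,0,-0.345,0],
  [0,0,-0.345,0],
])

```text
t: 13.2
tool_pos: [522.8, -137.4, 177.7]
ee_rot: [0.001, 0.221, 0.975, 0.0]
ft_force: [0.7, 0.6, -0.8]
width: 21.7
finger_force: 30.0
```

>>> send_rows([
  [0,0,0.06,0],
  [0,0,0.12,0],
  [0,0,0.155,0],
  [0,0,0.155,0],
  [0,0,0.155,0],
  [0,0,0.1,0],
  [0,0,0.04,0],
  [0,0,0,0],
  [0,0,0,0],
  [0,0,0,0],
  [0,0,0,0],
  [0,0,0,0],
])

```text
t: 14.4
tool_pos: [522.7, -137.4, 177.6]
ee_rot: [0.001, 0.221, 0.975, 0.0]
ft_force: [-0.5, 0.8, -3.2]
width: 21.6
finger_force: 30.0
```

Run:
```python
from h import *
q=env.snapshot("side");print(env.state()["tool_pos"])
cups({"cup_white":[520,-5],"cup_terracotta":[523,-137]},[q])
cv2.imwrite("pics/b4.png",cv2.resize(q["color"][80:280,200:380,::-1],(540,600)))
```

```text
[ 522.65274277 -137.35736719  177.52337986]
cup_white 1 [515.63  -3.21] 0.54
cup_terracotta 1 [ 522.51 -136.15] 0.23
```

View pics/b4.png

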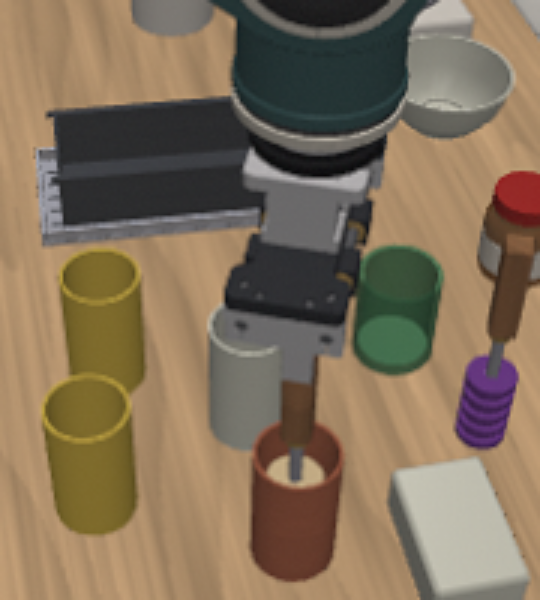

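Terracotta is done the same way. Returning the brush to the crock.

>>> send_rows([
  [0,0,0.08,0],
  [0,0,0.16,0],
  [0,0,0.24,0],
  [0,0,0.32,0],
  [0,0,0.345,0],
  [0,0,0.345,0],
  [0.281,0.376,0.345,0],
  [0.281,0.376,0.345,0],
  [0.281,0.376,0.345,0],
  [0.281,0.376,0.345,0],
  [0.281,0.376,0.345,0],
  [0.281,0.376,0.345,0],
])

```text
t: 15.75
tool_pos: [663.7, 55.9, 345.1]
ee_rot: [-0.002, 0.218, 0.976, -0.0]
ft_force: [-0.6, -0.2, -2.5]
width: 21.8
finger_force: 30.0
```

>>> send_rows([
  [0,0,0,0],
  [0,0,0,0],
  [0,0,0,0],
])

```text
t: 16.05
tool_pos: [662.3, 49.5, 349.2]
ee_rot: [-0.0, 0.222, 0.975, -0.0]
ft_force: [0.3, -0.4, -0.6]
width: 21.6
finger_force: 30.0
```

Run:
```python
from h import *
s=env.state();print(s["tool_pos"],s["width"])
q=env.snapshot("side");x,y,z=s["tool_pos"];tz=z-161
print([(np.round(d["centre"],1).tolist(),round(d["conf"],2),px2w(q,d["centre"],tz).round(1)) for d in env.pinpoint(q,"brush_tip")])
m=sil(q,"crock",proj(q,[[663,50,45]])[0]);print("crock",fitcup([q],[m],[663,50],36,90))
cups({"cup_white":[520,-5],"cup_terracotta":[523,-137]},[q])
```

```text
[662.31956232  49.51063559 349.15303086] 21.636851404917444
[([338.5, 140.0], 0.89, array([666.8,  49. , 188.2])), ([358.7, 224.3], 0.89, array([ 623.3, -206.4,  188.2]))]
crock (array([663.78605175,  52.13730001]), np.float64(0.05239899083971977))
cup_white 1 [519.42  -3.16] 0.08
cup_terracotta 1 [ 521.68 -136.65] 0.04
```

>>> send_rows([
  [0,0.003,-0.08,0],
  [0,0.003,-0.14,0],
  [0,0.003,-0.2,0],
  [0,0.003,-0.26,0],
  [0,0.003,-0.31,0],
  [0,0.003,-0.34,0],
  [0,0.003,-0.357,0],
  [0,0.003,-0.357,0],
  [0,0.003,-0.357,0],
  [0,0.003,-0.357,0],
])

```text
t: 17.3
tool_pos: [663.2, 52.2, 171.8]
ee_rot: [0.001, 0.221, 0.975, 0.0]
ft_force: [-0.2, -0.7, -1.7]
width: 21.9
finger_force: 30.0
```

>>> send_rows([
  [0,0,0,0],
  [0,0,0,0],
  [0,0,0,0],
  [0,0,0,0],
  [0,0,0,0],
  [0,0,0,0],
  [0,0,0,0],
  [0,0,0,0],
], gripper=1)

```text
t: 18.1
tool_pos: [662.7, 52.2, 170.7]
ee_rot: [-0.0, 0.221, 0.975, -0.0]
ft_force: [0.1, 0.2, -0.1]
width: 81.9
finger_force: 0.0
```

>>> send_rows([
  [0,0,0.06,0],
  [0,0,0.14,0],
  [0,0,0.22,0],
  [0,0,0.3,0],
  [0,0,0.3,0],
  [-0.5,0.5,0.3,0],
  [-0.5,0.5,0.3,0],
  [-0.5,0.5,0.3,0],
  [-0.5,0.5,0.3,0],
  [-0.5,0.5,0.3,0],
  [-0.5,0.5,0.3,0],
  [-0.5,0.5,0.3,0],
])

```text
t: 19.3
tool_pos: [413.5, 300.8, 320.7]
ee_rot: [0.0, 0.221, 0.975, 0.0]
ft_force: [1.0, 0.5, -0.8]
width: 93.8
finger_force: 0.0
```

Run:
```python
from h import *
s=env.state();print(s["tool_pos"])
p=env.snapshot("top");q=env.snapshot("side")
cups({"cup_white":[520,-5],"cup_terracotta":[523,-137]},[q])
cups({"cup_white":[520,-5],"cup_terracotta":[523,-137]},[p])
for k in((386,166),(434,165),(441,286),(391,289)): print(px2w(p,k,18).round(1)[:2])
for c in(p,q):
  for d in env.silhouettes(c,"tray_b"):
    m=d["region"];pts=np.argwhere(m)[:,::-1].astype(np.float32)
    r=cv2.minAreaRect(cv2.convexHull(pts.astype(np.int32)));
    a=cv2.approxPolyDP(cv2.convexHull(pts.astype(np.int32)),6,True)[:,0]
    print(d["conf"],[(k.tolist(),px2w(c,k,14).round(1)[:2].tolist()) for k in a])
cv2.imwrite("pics/b5.png",np.hstack([p["color"][100:340,200:460,::-1],cv2.resize(q["color"][100:400,200:420,::-1],(352,480))[:240*2:2] if 0 else q["color"][100:340,200:460,::-1]]))
```

```text
[413.47389339 300.7707807  320.65952756]
cup_white 1 [518.88  -3.14] 0.11
cup_terracotta 1 [ 521.73 -136.43] 0.04
cup_white 1 [520.46  -5.23] 0.05
cup_terracotta 1 [ 523.61 -137.11] 0.06
[ 649.2 -247.8]
[ 654.8 -371.8]
[ 350.9 -383.8]
[ 343. -258.]
0.91 [([441, 286], [350.7, -385.2]), ([390, 285], [352.5, -256.5]), ([386, 165], [652.7, -248.8]), ([436, 167], [650.6, -378.3])]
0.72 [([199, 147], [690.9, 225.9]), ([186, 266], [390.7, 246.5]), ([147, 266], [388.3, 344.3]), ([149, 145], [694.9, 355.4])]
0.92 [([320, 149], [686.8, 221.3]), ([214, 161], [380.9, 236.5]), ([212, 131], [392.2, 373.3]), ([310, 122], [694.0, 351.9])]
0.63 [([390, 340], [655.7, -379.4]), ([243, 382], [350.3, -395.0]), ([227, 321], [341.5, -260.4]), ([365, 287], [649.6, -247.5])]
```

View pics/b5.png

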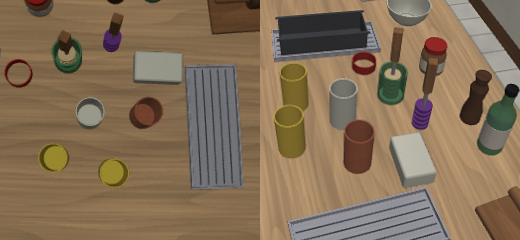

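The brush is back in the crock, handle up; the beakers are unmoved. The tray_b centre is about (500,-317) with a yaw of about 2°. Fetching terracotta.

>>> send_rows([
  [0.219,-0.876,0,0],
  [0.219,-0.876,0,0],
  [0.219,-0.876,0,0],
  [0.219,-0.876,0,0],
  [0.219,-0.876,0,0],
  [0.219,-0.876,0,0],
  [0.219,-0.876,0,0],
  [0.219,-0.876,0,0],
  [0.219,-0.876,0,0],
  [0.219,-0.876,0,0],
  [0.219,-0.876,0,0],
  [0.219,-0.876,0,0],
])

```text
t: 20.9
tool_pos: [524.7, -137.9, 320.6]
ee_rot: [-0.0, 0.221, 0.975, 0.0]
ft_force: [-0.4, 0.4, 0.3]
width: 94.2
finger_force: 0.0
```

Run:
```python
from h import *
q=env.snapshot("side");print(env.state()["tool_pos"])
cups({"cup_white":[520,-5],"cup_terracotta":[523,-137]},[q])
```

```text
[ 524.77516614 -137.43765658  320.66781414]
cup_white 1 [519.74  -2.49] 0.09
cup_terracotta 1 [ 522.56 -136.44] 0.05
```

>>> send_rows([
  [-0.003,0.001,-0.08,0],
  [-0.003,0.001,-0.16,0],
  [-0.003,0.001,-0.24,0],
  [-0.003,0.001,-0.32,0],
  [-0.003,0.001,-0.38,0],
  [-0.003,0.001,-0.44,0],
  [-0.003,0.001,-0.49,0],
  [-0.003,0.001,-0.52,0],
  [-0.003,0.001,-0.52,0],
  [-0.003,0.001,-0.52,0],
])

```text
t: 22.05
tool_pos: [523.7, -137.8, 61.6]
ee_rot: [0.0, 0.221, 0.975, 0.0]
ft_force: [0.3, -0.1, 0.8]
width: 93.7
finger_force: 0.0
```

>>> send_rows([
  [0,0,0,0],
  [0,0,0,0],
  [0,0,0,0],
  [0,0,0,0],
  [0,0,0,0],
  [0,0,0,0],
  [0,0,0,0],
  [0,0,0,0],
], gripper=-1)

```text
t: 22.85
tool_pos: [523.5, -137.7, 61.0]
ee_rot: [0.0, 0.221, 0.975, 0.0]
ft_force: [0.8, 1.8, 6.1]
width: 64.1
finger_force: 29.9
```

>>> send_rows([
  [0,0,0.04,0],
  [0,0,0.1,0],
  [0,0,0.16,0],
  [0,0,0.2,0],
  [0,0,0.2,0],
  [0.03,-0.1,0.2,0],
  [0.06,-0.18,0.2,0],
  [0.08,-0.26,0.2,0],
  [0.104,-0.355,0.2,0],
  [0.104,-0.355,0.2,0],
  [0.104,-0.355,0.2,0],
  [0.104,-0.355,0.2,0],
])

```text
t: 24.05
tool_pos: [574.9, -314.2, 159.4]
ee_rot: [-0.001, 0.22, 0.975, 0.0]
ft_force: [0.9, 0.6, -4.0]
width: 64.1
finger_force: 30.0
```

>>> send_rows([
  [0,0,-0.06,0],
  [0,0,-0.12,0],
  [0,0,-0.16,0],
  [0,0,-0.18,0],
  [0,0,-0.188,0],
  [0,0,-0.188,0],
  [0,0,-0.188,0],
])

```text
t: 24.75
tool_pos: [575.8, -315.3, 67.6]
ee_rot: [0.001, 0.221, 0.975, -0.0]
ft_force: [-0.5, 0.3, -3.3]
width: 64.5
finger_force: 30.0
```

Run:
```python
from h import *
p=env.snapshot("top");q=env.snapshot("side");print(env.state()["tool_pos"],env.state()["ft_force"])
cups({"cup_white":[520,-5],"cup_terracotta":[575,-314]},[q])
cv2.imwrite("pics/b6.png",q["color"][200:400,200:420,::-1])
```

```text
[ 575.66288181 -315.36056159   67.50104832] [-0.15538763 -0.41666445 -3.89300083]
cup_white 1 [518.58  -3.1 ] 0.03
cup_terracotta 1 [ 575.37 -315.89] 1.71
```

View pics/b6.png

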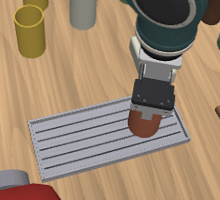

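>>> send_rows([
  [0,0,-0.003,0],
  [0,0,-0.003,0],
  [0,0,-0.003,0],
  [0,0,-0.003,0],
])

```text
t: 25.35
tool_pos: [575.7, -315.6, 66.2]
ee_rot: [0.001, 0.221, 0.975, -0.0]
ft_force: [-1.6, 1.1, 7.9]
width: 64.1
finger_force: 30.0
```

>>> send_rows([
  [0,0,0,0],
  [0,0,0,0],
  [0,0,0,0],
  [0,0,0,0],
  [0,0,0,0],
  [0,0,0,0],
  [0,0,0,0],
  [0,0,0,0],
  [0,0,0,0],
], gripper=1)

```text
t: 26.25
tool_pos: [575.3, -315.3, 65.2]
ee_rot: [0.0, 0.221, 0.975, -0.0]
ft_force: [0.1, -0.3, 0.2]
width: 93.9
finger_force: 0.0
```

>>> send_rows([
  [0,0,0.06,0],
  [0,0,0.14,0],
  [0,0,0.22,0],
  [0,0,0.3,0],
  [0,0,0.3,0],
  [-0.111,0.622,0.3,0],
  [-0.111,0.622,0.3,0],
  [-0.111,0.622,0.3,0],
  [-0.111,0.622,0.3,0],
  [-0.111,0.622,0.3,0],
  [-0.111,0.622,0.3,0],
  [-0.111,0.622,0.3,0],
])

```text
t: 27.45
tool_pos: [518.8, 0.8, 214.9]
ee_rot: [-0.0, 0.218, 0.976, 0.001]
ft_force: [1.0, -0.6, -0.1]
width: 94.1
finger_force: 0.0
```

>>> send_rows([
  [0,0,0,0],
  [0,0,0,0],
  [0,0,0,0],
])

```text
t: 27.75
tool_pos: [519.9, -5.8, 215.2]
ee_rot: [0.0, 0.222, 0.975, -0.0]
ft_force: [0.1, -0.6, 0.3]
width: 93.9
finger_force: 0.0
```

Run:
```python
from h import *
p=env.snapshot("top");q=env.snapshot("side");print(env.state()["tool_pos"])
cups({"cup_white":[520,-5],"cup_terracotta":[575,-314]},[q])
cups({"cup_terracotta":[575,-314]},[p])
cv2.imwrite("pics/b7.png",np.hstack([p["color"][120:320,300:460,::-1],q["color"][190:390,200:420,::-1]]))
```

```text
[519.84066385  -5.63015791 215.12697733]
cup_white 1 [519.    -3.17] 0.03
cup_terracotta 1 [ 576.74 -313.27] 0.03
cup_terracotta 1 [ 578.14 -316.78] 0.09
```

View pics/b7.png

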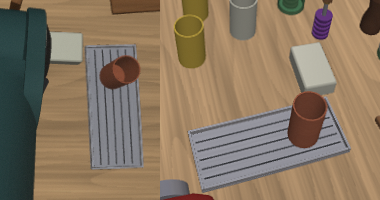

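Terracotta stands upright in the free tray. Now the white one.

>>> send_rows([
  [0,0.002,-0.08,0],
  [0,0.002,-0.14,0],
  [0,0.002,-0.2,0],
  [0,0.002,-0.26,0],
  [0,0.002,-0.308,0],
  [0,0.002,-0.308,0],
  [0,0.002,-0.308,0],
])

```text
t: 28.7
tool_pos: [519.9, -3.8, 61.7]
ee_rot: [-0.0, 0.221, 0.975, -0.0]
ft_force: [-0.7, 0.6, -0.1]
width: 93.8
finger_force: 0.0
```

>>> send_rows([
  [0,0,0,0],
  [0,0,0,0],
  [0,0,0,0],
  [0,0,0,0],
  [0,0,0,0],
  [0,0,0,0],
  [0,0,0,0],
  [0,0,0,0],
], gripper=-1)

```text
t: 29.5
tool_pos: [520.2, -3.5, 61.7]
ee_rot: [0.0, 0.221, 0.975, 0.0]
ft_force: [-2.1, -1.0, 6.8]
width: 66.7
finger_force: 30.0
```

>>> send_rows([
  [0,0,0.04,0],
  [0,0,0.1,0],
  [0,0,0.16,0],
  [0,0,0.2,0],
  [0,0,0.2,0],
  [-0.03,-0.1,0.2,0],
  [-0.06,-0.2,0.2,0],
  [-0.09,-0.3,0.2,0],
  [-0.12,-0.4,0.2,0],
  [-0.15,-0.5,0.2,0],
  [-0.17,-0.58,0.2,0],
  [-0.18,-0.628,0.2,0],
])

```text
t: 30.7
tool_pos: [427.4, -320.7, 160.3]
ee_rot: [-0.001, 0.223, 0.975, -0.0]
ft_force: [-0.4, 0.6, -2.0]
width: 66.7
finger_force: 30.0
```

>>> send_rows([
  [0,0,0,0],
  [0,0,0,0],
  [0,0,0,0],
])

```text
t: 31.0
tool_pos: [429.9, -316.2, 160.5]
ee_rot: [-0.0, 0.22, 0.975, 0.0]
ft_force: [-0.5, 0.5, -2.6]
width: 66.8
finger_force: 30.0
```

>>> send_rows([
  [0,-0.005,-0.06,0],
  [0,-0.005,-0.12,0],
  [0,-0.005,-0.16,0],
  [0,-0.005,-0.18,0],
  [0,-0.005,-0.19,0],
  [0,-0.005,-0.19,0],
  [0,-0.005,-0.19,0],
  [0,-0.005,-0.19,0],
])

```text
t: 31.8
tool_pos: [430.3, -319.7, 66.8]
ee_rot: [0.0, 0.221, 0.975, -0.0]
ft_force: [-0.9, -0.0, -2.2]
width: 66.6
finger_force: 30.0
```

>>> send_rows([
  [0,0,0,0],
  [0,0,0,0],
  [0,0,0,0],
  [0,0,0,0],
  [0,0,0,0],
  [0,0,0,0],
  [0,0,0,0],
  [0,0,0,0],
  [0,0,0,0],
], gripper=1)

```text
t: 32.7
tool_pos: [429.8, -319.8, 66.2]
ee_rot: [0.0, 0.221, 0.975, -0.0]
ft_force: [0.1, 0.6, 0.6]
width: 94.0
finger_force: 0.0
```

>>> send_rows([
  [0,0,0.06,0],
  [0,0,0.14,0],
  [0,0,0.22,0],
  [0,0,0.3,0],
  [0,0,0.38,0],
  [0,0,0.46,0],
  [0,0,0.46,0],
  [0,0.6,0.46,0],
  [0,0.6,0.46,0],
  [0,0.6,0.46,0],
  [0,0.8,0.46,0],
  [0,0.8,0.46,0],
])

```text
t: 33.9
tool_pos: [429.1, -67.8, 296.2]
ee_rot: [0.0, 0.221, 0.975, 0.0]
ft_force: [2.3, -0.6, 0.1]
width: 94.3
finger_force: 0.0
```

>>> send_rows([
  [0,0.7,0,0],
  [0,0.7,0,0],
  [0,0.7,0,0],
  [0,0.7,0,0],
  [0,0.7,0,0],
  [0,0.7,0,0],
  [0,0.7,0,0],
  [0,0.7,0,0],
  [0,0.7,0,0],
  [0,0.7,0,0],
])

```text
t: 34.9
tool_pos: [430.0, 279.1, 296.0]
ee_rot: [-0.0, 0.221, 0.975, -0.0]
ft_force: [-0.2, -0.3, 0.3]
width: 94.1
finger_force: 0.0
```

Run:
```python
from h import *
p=env.snapshot("top");q=env.snapshot("side");print(env.state()["tool_pos"])
for c in(p,q): cups({"cup_white":[430,-319],"cup_terracotta":[576,-314]},[c])
cv2.imwrite("pics/b8.png",np.hstack([p["color"][100:400,230:460,::-1],q["color"][100:400,200:420,::-1]]))
```

```text
[430.07721439 279.04480999 296.39948617]
cup_white 1 [ 432.12 -323.  ] 0.05
cup_terracotta 1 [ 577.64 -317.67] 0.04
cup_white 1 [ 430.63 -317.91] 0.08
cup_terracotta 1 [ 576.92 -314.38] 0.05
```

View pics/b8.png

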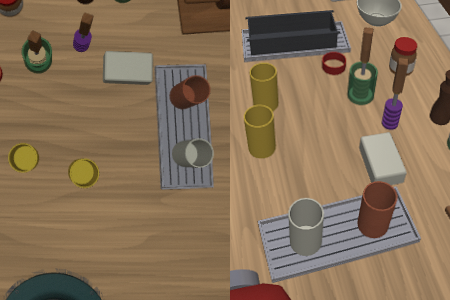

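Both beakers stand upright in the free tray, the brush is in the crock, and the arm is clear. Handing in.

```bash
python3 -c "
from station import env
print(env.hand_in())"
```

```text
the job is handed in; nothing more can be done
None
```

I brushed out the white and then the terracotta beaker (there was no blue one), put the brush back in the crock handle up, stood both beakers upright in the free right-hand tray, and handed the job in; no verdict came back.

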